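# Weigh two flywheels on the balance and fit the heavier one to the square drive

## Robot

A 6-joint arm with a two-finger parallel gripper is mounted at the origin on the work surface. World frame = base frame: x ahead of the robot, y to its left, z up, the work surface at z = 0. Lengths are in m, angles in rad, forces in N, time in s.
With the tool pointing down it reaches from about 0.4 to 0.925 m from the base axis. Payload 3.4 kg.
Tool frame: the origin (TCP) lies where the fingers leave the gripper's body, on its centre line; the fingertips stand 73 mm ahead of it and the grasp point (between the pads) lies 54 mm ahead of it; z points along the fingers, y is the direction in which the jaws open and shut (so a half turn about z gives the same grasp; the last joint's range is limited). The gripper opens to 85 mm and grips with 20 to 120 N. Pads are 22 mm wide; open, the fingers measure 114 mm over their backs; the gripper's body (76 mm by 85 mm) begins 54 mm behind the grasp point. The pads swing forward as they close: fully open they stand 13 mm farther back than shut.
Start: joints at [-0.073, 0.307, 1.506, -0, 1.328, -0.073], TCP at [0.575, -0, 0.304] pointing down, gripper open.
Joint ranges: [-3.12, 3.12], [-1.05, 2.28], [0.14, 2.33], [-1.42, 4.57], [0.1, 2.73], [-2.68, 2.68]. Speed limits (rad/s): [2.57, 2.57, 3.14, 3.14, 3.14, 3.14].

## Interface

Orientations are given as a unit quaternion [w, x, y, z].
In Python, from rig import get_state, grab_frame, hand_in gives the robot as it stands.
- The arm moves only by the tool move_arm, never from a script. Its argument "rows" is a list of rows, each a list of 7 numbers: the shift along the tool's x, y, z in m, then the turn, a rotation vector about the tool's x, y, z in degrees, then the closure in counts, from 0 (fully open) to 255 (shut). In form: [[tx, ty, tz, ax, ay, az, fingers], ...]. A call has 1 to 20 rows; each row shifts and turns the commanded pose from where the row before left it, along the tool's axes as they then stand; what a row does not reach is not made up. A row lasts 1/8 s, in which the tool goes at most 62.5 mm and 10.7 degrees, less where a joint would pass 70% of its speed; a pose out of reach is approached as far as the arm can. A call is refused whole if a number of a shift passes 0.0625 or a number of a turn 10.7, either way. A call with a gripper value outside its range is refused whole. The fingers move at their own pace and stop on an object; the grip force is fixed at half the most. Time passes only in rows, so rows that do not move let the fingers close. It gives the time, the measured TCP pose, the force and the opening at its end, in the units of the state.
- get_state(): the state, without advancing time (a new reading comes with each control period).
- grab_frame(name): name is "scene" or "side" or "wrist"; returns a dict with "color" (480x640x3 uint8, red, green, blue), "fovy" (degrees; the focal length in pixels is half the picture's height over the tangent of half this angle, whatever the lens; pixels are square), "cx", "cy" (the principal point, pixels), "extrinsics" (4x4, takes a point from camera to world coordinates); the wrist camera has in their place "mount" (4x4, takes a point from camera to tool coordinates, whose origin is the TCP and whose axes are the flange's). Camera axes: x right, y up, looking along -z (the intrinsics and any distortion apply to the point x, -y, -z); pixel columns grow to the right and rows downward; lengths in m; the calibration is good to about 2 mm. The wrist camera is an equidistant fisheye: a pixel r from the principal point sees the ray r / f radians off the axis. A picture is of the moment at which its call begins: read the wrist's pose just before it. There is no depth.
- hand_in(): hands the job in, once; it reports no verdict.
The state is a dict: "time": time; "qpos": joint angles; "joint_velocities": joint speeds; "effort": joint torques, N m; "position": TCP position; "orientation": TCP orientation; "ft_force": force on the tool from outside, world axes, zero at the start; "ft_torque": the same for the moment, N m; "grip_width": finger opening in m.
Only numpy, scipy, OpenCV 4.12 (cv2) and the standard library are available. Lean on these libraries where they do the work, as an engineer would, in place of code of your own. Each camera call takes 0.05 s, during which the arm holds its last target. There are 200 camera calls.

## Task

Two flywheels look the same but one is heavier: set one on each pan of the balance, let go of both and see which pan sinks. Then take the heavier one and fit it, rim down, fully home on the square drive of the blue test stand, pressing only lightly and turning it until its square bore finds the drive and it drops down; let go of it there. Leave the lighter one on its pan, go gently on the balance and the drive, and leave the tools lying around undisturbed.

Things in the scene. Friction and masses are not known exactly. Their poses are not given: they have to be found in the camera images.
- flywheel_a: loose flywheel, rim down: dark disc 68 mm across, 14 mm thick, and on it a bright square collar 40 x 40 mm, top 48 mm above the underside. Square bore 23.4 x 23.4 mm right through, parallel to the collar. Origin: centre of the underside; x, y square to the collar's flats, z up. Grip the collar across its flats, above the disc. Starts on a 6 mm plywood board
- flywheel_b: the other flywheel, same shape and frame as flywheel_a. The hidden masses of the two differ, each 0.2 to 0.42 kg
- balance: fixed balance: green base 100 x 290 mm, 50 mm high, long along its y axis, a pan over each end, brass beam between, top 73 mm high. Origin: centre of the underside on the table, z up. The pans always move opposite ways; the pan with the heavier load ends down, the other up, within about 3 s even for nearly equal loads
- pan_left: the pan at the balance's +y end, 110 mm from its middle: a level steel dish, inside 90 mm across, rim 4 mm high. Origin: centre of the floor's upper face, z up; 90 mm above the table when level, and moves straight up and down 8 mm either way to rigid stops. Empty, it gives way to a light touch; it sits on a cushion spring, 2 N per mm. Delicate: keep every push or knock under 20 N
- pan_right: the pan at the balance's -y end, just like pan_left, 110 mm from the middle
- stand: fixed test stand: steel foot 110 x 110 mm, blue block 84 x 84 mm with its top 50 mm above the table; on the block stands the drive: a round flange 56 mm across, 8 mm high, then a brass square 22 x 22 mm, 10 mm high, then a round pilot 21.8 mm across, 5 mm straight and tapering over 6 mm more. Press it with less than 30 N. Origin: centre of underside
- seat (a point): on the drive's axis, 58 mm above the table, where a fully seated flywheel has its origin. The brass square's angle is not measured and is 11 degrees or more off the stand's sides; a flywheel over the pilot rests on its corners 10 mm above the seat and drops when turned to within about 3 degrees of it (repeats every 90). The drive resists turning with 0.2 N m and sinks 1 mm per 3 N, at most 5 mm
- torch: bystander: yellow torch 150 mm long, 38 mm thick, lying; origin under its middle
- bit_case: bystander: yellow and black bit case 70 x 110 x 22 mm; origin under its middle
- wrench: bystander: steel spanner, lying; origin under its middle
- screwdriver: bystander: screwdriver, lying near the robot; origin under its middle
There are look-alikes about, which are no part of the job. What is shaped like the flywheel_a but red is not meant.

How it is judged:
On the way, in this order (a step that is already met when the one before it is completed fails the run):
1. one flywheel stands on each pan, both let go, and the balance has tipped to one side and come to rest ((((horizontal distance between flywheel_a and pan_left below 0.018 m and z of flywheel_a in the frame of pan_left between -0.003 and 0.004 m and angle between flywheel_a's own z axis and vertical below 0.1 rad) and (horizontal distance between flywheel_b and pan_right below 0.018 m and z of flywheel_b in the frame of pan_right between -0.003 and 0.004 m and angle between flywheel_b's own z axis and vertical below 0.1 rad)) or ((horizontal distance between flywheel_a and pan_right below 0.018 m and z of flywheel_a in the frame of pan_right between -0.003 and 0.004 m and angle between flywheel_a's own z axis and vertical below 0.1 rad) and (horizontal distance between flywheel_b and pan_left below 0.018 m and z of flywheel_b in the frame of pan_left between -0.003 and 0.004 m and angle between flywheel_b's own z axis and vertical below 0.1 rad))) and contact force between the fingers and flywheel_a below 0.05 N and contact force between the fingers and flywheel_b below 0.05 N and height (world z) of any of pan_left, pan_right below 0.085 m and linear speed of pan_left below 0.005 m/s), for 0.2 s.
2. the heavier flywheel is gripped on the pan that sank, the other flywheel still on the raised pan ((((horizontal distance between flywheel_a and pan_left below 0.018 m and z of flywheel_a in the frame of pan_left between -0.003 and 0.004 m and angle between flywheel_a's own z axis and vertical below 0.1 rad) and (horizontal distance between flywheel_b and pan_right below 0.018 m and z of flywheel_b in the frame of pan_right between -0.003 and 0.004 m and angle between flywheel_b's own z axis and vertical below 0.1 rad) and height (world z) of pan_left below 0.085 m and contact force between the fingers and flywheel_a above 1 N) or ((horizontal distance between flywheel_a and pan_right below 0.018 m and z of flywheel_a in the frame of pan_right between -0.003 and 0.004 m and angle between flywheel_a's own z axis and vertical below 0.1 rad) and (horizontal distance between flywheel_b and pan_left below 0.018 m and z of flywheel_b in the frame of pan_left between -0.003 and 0.004 m and angle between flywheel_b's own z axis and vertical below 0.1 rad) and height (world z) of pan_right below 0.085 m and contact force between the fingers and flywheel_a above 1 N) or ((horizontal distance between flywheel_b and pan_left below 0.018 m and z of flywheel_b in the frame of pan_left between -0.003 and 0.004 m and angle between flywheel_b's own z axis and vertical below 0.1 rad) and (horizontal distance between flywheel_a and pan_right below 0.018 m and z of flywheel_a in the frame of pan_right between -0.003 and 0.004 m and angle between flywheel_a's own z axis and vertical below 0.1 rad) and height (world z) of pan_left below 0.085 m and contact force between the fingers and flywheel_b above 1 N) or ((horizontal distance between flywheel_b and pan_right below 0.018 m and z of flywheel_b in the frame of pan_right between -0.003 and 0.004 m and angle between flywheel_b's own z axis and vertical below 0.1 rad) and (horizontal distance between flywheel_a and pan_left below 0.018 m and z of flywheel_a in the frame of pan_left between -0.003 and 0.004 m and angle between flywheel_a's own z axis and vertical below 0.1 rad) and height (world z) of pan_right below 0.085 m and contact force between the fingers and flywheel_b above 1 N))), for 0.05 s.
At the end, for the whole second after the job is handed in: The flywheel that was taken from the sunken pan is fully seated on the drive (origin within 3 mm sideways and 2 mm in height of the seat, upright within 0.05 rad), the lighter one stands on a pan (within 18 mm of its middle), and both are let go and at rest ((((horizontal distance between flywheel_a and seat below 0.003 m and z of flywheel_a in the frame of seat between -0.004 and 0.002 m and angle between flywheel_a's own z axis and vertical below 0.05 rad and linear speed of flywheel_a below 0.02 m/s and contact force between the fingers and flywheel_a below 0.05 N) and (horizontal distance between flywheel_b and pan_left below 0.018 m and z of flywheel_b in the frame of pan_left between -0.003 and 0.004 m and angle between flywheel_b's own z axis and vertical below 0.1 rad) and contact force between the fingers and flywheel_b below 0.05 N and linear speed of flywheel_b below 0.02 m/s) or ((horizontal distance between flywheel_a and seat below 0.003 m and z of flywheel_a in the frame of seat between -0.004 and 0.002 m and angle between flywheel_a's own z axis and vertical below 0.05 rad and linear speed of flywheel_a below 0.02 m/s and contact force between the fingers and flywheel_a below 0.05 N) and (horizontal distance between flywheel_b and pan_right below 0.018 m and z of flywheel_b in the frame of pan_right between -0.003 and 0.004 m and angle between flywheel_b's own z axis and vertical below 0.1 rad) and contact force between the fingers and flywheel_b below 0.05 N and linear speed of flywheel_b below 0.02 m/s) or ((horizontal distance between flywheel_b and seat below 0.003 m and z of flywheel_b in the frame of seat between -0.004 and 0.002 m and angle between flywheel_b's own z axis and vertical below 0.05 rad and linear speed of flywheel_b below 0.02 m/s and contact force between the fingers and flywheel_b below 0.05 N) and (horizontal distance between flywheel_a and pan_left below 0.018 m and z of flywheel_a in the frame of pan_left between -0.003 and 0.004 m and angle between flywheel_a's own z axis and vertical below 0.1 rad) and contact force between the fingers and flywheel_a below 0.05 N and linear speed of flywheel_a below 0.02 m/s) or ((horizontal distance between flywheel_b and seat below 0.003 m and z of flywheel_b in the frame of seat between -0.004 and 0.002 m and angle between flywheel_b's own z axis and vertical below 0.05 rad and linear speed of flywheel_b below 0.02 m/s and contact force between the fingers and flywheel_b below 0.05 N) and (horizontal distance between flywheel_a and pan_right below 0.018 m and z of flywheel_a in the frame of pan_right between -0.003 and 0.004 m and angle between flywheel_a's own z axis and vertical below 0.1 rad) and contact force between the fingers and flywheel_a below 0.05 N and linear speed of flywheel_a below 0.02 m/s))); the robot touches nothing.
It fails at once if a pan of the balance is pushed or knocked with more than 20 N (contact force between anything else and pan_left above 20 N or contact force between anything else and pan_right above 20 N).
It fails at once if the test stand or its drive is pressed with more than 30 N (contact force between anything else and stand above 30 N).
It fails at once if a bystander tool is moved by more than 20 mm (distance of any of torch, bit_case, wrench, screwdriver from where it was at the start of the episode above 0.02 m).
It also fails if it takes over 72 s, if anything falls off the work surface, if the arm or the gripper's body presses on something with over 40 N, if the wrist force passes 120 N, or if a joint passes its speed limit or range.

## Working session

There is one attempt and no reset: what is moved stays moved. The work goes in short steps, Python scripts to look and compute and a tool call to move; the robot and the scene stay as the last step left them, time stands still between calls to the robot, and variables do not carry over. Pictures are saved under pics/ and viewed, about 8 in all and at most 12, crops included, and the job is handed in when it is done.

Besides the shell and the picture viewer there is one more tool, called as name([rows], argument=value, ...), one row to a line, values as JSON. move_arm: Moves the arm, as the interface text tells. Its arguments: {"type":"object","properties":{"rows":{"type":"array","items":{"type":"array","items":{"type":"number"}}}},"required":["rows"]}

```bash
mkdir -p pics; ls
cat > h.py <<'E'
import numpy as np, cv2
from rig import get_state, grab_frame
from scipy.spatial.transform import Rotation as R
def q2R(q): return R.from_quat([q[1],q[2],q[3],q[0]]).as_matrix()
def save(name,out):
    s=get_state(); f=grab_frame(name); cv2.imwrite(out,f["color"][:,:,::-1])
    T=f.get("extrinsics")
    if name=="wrist":
        W=np.eye(4);W[:3,:3]=q2R(s["orientation"]);W[:3,3]=s["position"];T=W@np.array(f["mount"])
    np.savez(out[:-4],T=np.array(T),fovy=f["fovy"],cx=f["cx"],cy=f["cy"],img=f["color"],w=name=="wrist")
    return s,f
class Cam:
    def __init__(s,p):
        d=np.load(p);s.T=d["T"];s.f=240/np.tan(np.radians(float(d["fovy"]))/2);s.c=np.array([float(d["cx"]),float(d["cy"])]);s.img=d["img"];s.w=bool(d["w"])
    def ray(s,u,v):
        a=(np.array([u,v],float)-s.c)/s.f
        if s.w:
            r=np.hypot(*a);k=np.sin(r)/r if r>1e-9 else 1;d=np.array([a[0]*k,-a[1]*k,-np.cos(r)])
        else: d=np.array([a[0],-a[1],-1])
        return s.T[:3,3],s.T[:3,:3]@d
    def plane(s,u,v,z):
        o,d=s.ray(u,v);return o+d*(z-o[2])/d[2]
    def proj(s,p):
        q=s.T[:3,:3].T@(np.array(p,float)-s.T[:3,3]);x,y,z=q[0],-q[1],-q[2]
        if s.w:
            h=np.hypot(x,y);t=np.arctan2(h,z);return s.c+s.f*t*np.array([x,y])/max(h,1e-9)
        return s.c+s.f*np.array([x,y])/z
E
python3 - <<'E'
from h import *
for n in("scene","side","wrist"):
    s,f=save(n,f"pics/{n}0.png");print(n,{k:np.round(v,3).tolist() for k,v in f.items() if k!="color"})
print(s)
E
```

```text
pics
scene {'fovy': 50.338, 'cx': 310.637, 'cy': 230.363, 'extrinsics': [[0.897, -0.259, 0.358, 0.938], [0.442, 0.528, -0.726, -0.897], [-0.001, 0.809, 0.588, 0.77], [0.0, 0.0, 0.0, 1.0]]}
side {'fovy': 53.287, 'cx': 321.59, 'cy': 246.552, 'extrinsics': [[-0.997, 0.047, -0.053, 0.46], [-0.07, -0.571, 0.818, 0.78], [0.008, 0.819, 0.573, 0.686], [0.0, 0.0, 0.0, 1.0]]}
wrist {'fovy': 65.706, 'cx': 324.289, 'cy': 237.321, 'mount': [[0.001, 0.964, 0.268, 0.068], [1.0, -0.001, 0.0, 0.001], [0.0, 0.268, -0.964, -0.069], [0.0, 0.0, 0.0, 1.0]]}
{'time': 0.1, 'qpos': array([-7.35106160e-02,  3.07473109e-01,  1.50753891e+00,  3.31889569e-05,
        1.32841270e+00, -7.35302779e-02]), 'joint_velocities': array([ 9.80666511e-05, -1.70444638e-03, -3.73213865e-03, -7.83173460e-05,
        1.14271771e-03,  1.95732663e-04]), 'effort': array([ 4.70438190e-04, -4.58528459e+01, -2.52607870e+01, -1.75910814e-04,
        5.54533050e-03,  5.92343241e-08]), 'position': array([5.74503944e-01, 1.55491997e-05, 3.03088857e-01]), 'orientation': array([-7.04083157e-04,  7.07102360e-01,  7.07110609e-01, -5.86210261e-04]), 'ft_force': array([ 0.21620072, -0.3722296 , -0.64717462]), 'ft_torque': array([ 0.02615613, -0.03098737, -0.00390767]), 'grip_width': 0.0854602459857193}
```

View pics/scene0.png

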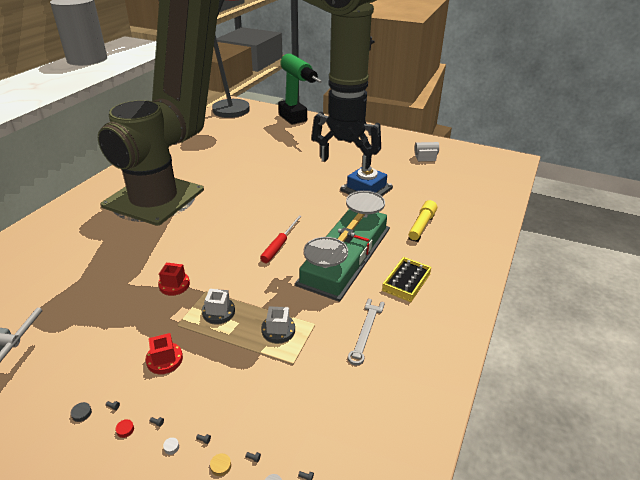

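View pics/side0.png

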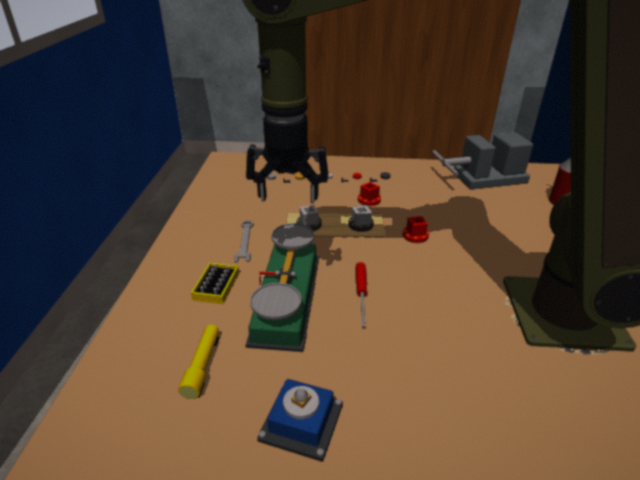

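Run:
```python
from h import *
A=Cam("pics/scene0.npz");B=Cam("pics/side0.npz")
for n,a,b,z in [("f1",(218,296),(361,210),.054),("f2",(280,314),(309,209),.054),("panA",(326,250),(293,237),.09),("panB",(365,202),(276,300),.09),("stand",(367,171),(301,399),.079)]:
    print(n,A.plane(*a,z).round(3),B.plane(*b,z).round(3))
def crop(c,x,y,w,h,k): return cv2.resize(c.img[y:y+h,x:x+w,::-1],(w*k,h*k),interpolation=cv2.INTER_CUBIC)
a=crop(A,190,270,130,75,3);b=crop(B,270,180,130,75,3)
c=crop(A,290,160,130,120,3);d=crop(B,235,215,130,120,3)[:360]
e=crop(B,245,365,130,75,3)
m=np.zeros((600,800,3),np.uint8)
m[:225,:390]=a;m[:225,400:790]=b;m[230:590,:390]=c;m[230:590,400:790]=d
cv2.imwrite("pics/m1.png",m)
```

```text
f1 [ 0.434 -0.299  0.054] [ 0.428 -0.295  0.054]
f2 [ 0.571 -0.288  0.054] [ 0.563 -0.289  0.054]
panA [ 0.585 -0.107  0.09 ] [ 0.581 -0.103  0.09 ]
panB [0.592 0.107 0.09 ] [0.588 0.11  0.09 ]
stand [0.534 0.272 0.079] [0.519 0.319 0.079]
```

View pics/m1.png

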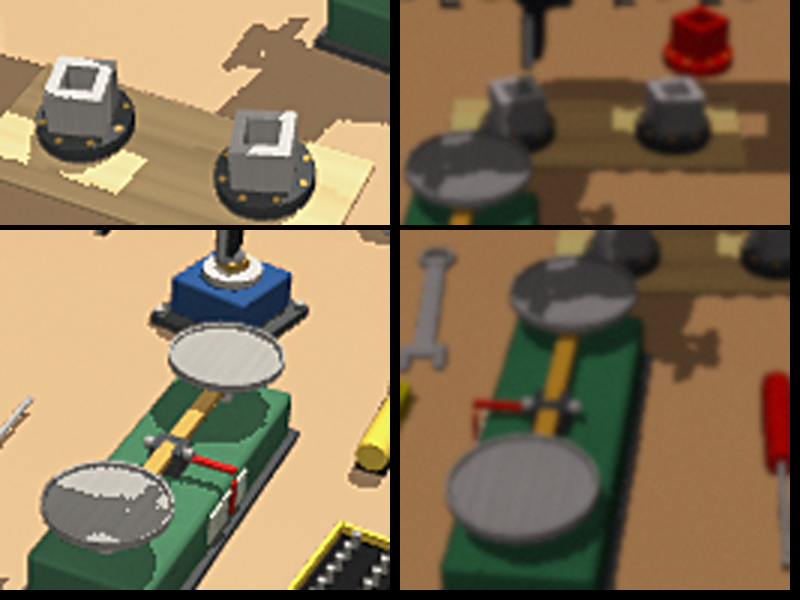

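Two grey flywheels (scene 218,296 and 280,314) stand on the plywood and match the description. The red ones at (173,277) and (163,350) are the look-alikes. The pans are at about (0.583,-0.105) and (0.590,0.109). Next I move over the board for a wrist look.

move_arm([
  [-0.058, -0.015, 0, 0, 0, 0, 0],
  [-0.058, -0.015, 0, 0, 0, 0, 0],
  [-0.058, -0.015, 0, 0, 0, 0, 0],
  [-0.058, -0.015, 0, 0, 0, 0, 0],
  [-0.058, -0.015, 0, 0, 0, 0, 0],
  [0, 0, 0, 0, 0, 0, 0],
  [0, 0, 0, 0, 0, 0, 0],
])

```text
time: 1.02
position: [0.4996, -0.2899, 0.3034]
orientation: [-0.001, 0.708, 0.707, 0.0]
ft_force: [-0.2, 0.2, -0.7]
grip_width: 0.086
```

Run:
```python
from h import *
s,f=save("wrist","pics/w1.png");print(s["position"],s["orientation"])
m=np.hstack([cv2.resize(Cam("pics/wrist0.npz").img,(400,300)),cv2.resize(f["color"],(400,300))])
big=f["color"]
cv2.imwrite("pics/m2.png",np.vstack([cv2.resize(m,(800,300)),]) [:,:,::-1])
```

```text
[ 0.49964192 -0.28992774  0.30344483] [-7.10208426e-04  7.07570214e-01  7.06642647e-01  2.40911077e-04]
```

View pics/m2.png

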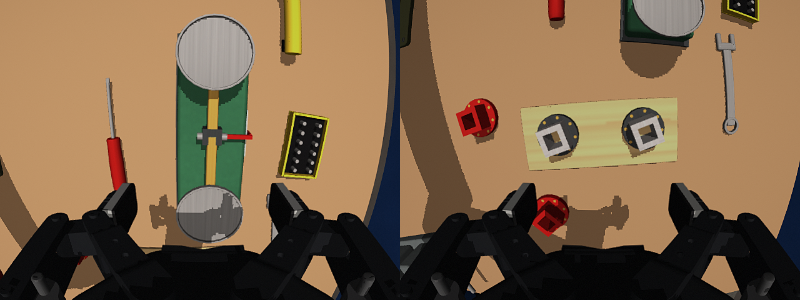

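```bash
cat >> h.py <<'E'
def collars(cam,z,roi=None,lo=150,amin=200,show=False):
    """bright grey square tops: returns centre, yaw deg (mod 90), size"""
    hsv=cv2.cvtColor(cam.img,cv2.COLOR_RGB2HSV)
    m=((hsv[...,1]<40)&(hsv[...,2]>lo)).astype(np.uint8)
    if roi: 
        k=np.zeros_like(m);k[roi[1]:roi[3],roi[0]:roi[2]]=1;m&=k
    out=[]
    for c in cv2.findContours(m,cv2.RETR_EXTERNAL,cv2.CHAIN_APPROX_NONE)[0]:
        if cv2.contourArea(c)<amin: continue
        P=np.array([cam.plane(u,v,z)[:2] for u,v in c[:,0]])
        (x,y),(w,h),a=cv2.minAreaRect((P*1e4).astype(np.float32))
        out.append((c[:,0].mean(0).round(),round(x/1e4,4),round(y/1e4,4),round(w/1e4,4),round(h/1e4,4),round(a%90,1)))
    return out
def circ(P):
    A=np.c_[2*P,np.ones(len(P))];s=np.linalg.lstsq(A,(P**2).sum(1),rcond=None)[0]
    return s[:2],np.sqrt(s[2]+s[0]**2+s[1]**2)
E
python3 - <<'E'
from h import *
w=Cam("pics/w1.npz")
for lo in(150,190,215):
    print(lo)
    for o in collars(w,.054,(180,140,460,270),lo):print(o)
w0=Cam("pics/wrist0.npz")
hsv=cv2.cvtColor(w0.img,cv2.COLOR_RGB2HSV)
m=((hsv[...,1]<45)&(hsv[...,2]>60)).astype(np.uint8)
for roi in((270,10,420,150),(270,290,400,400)):
    k=np.zeros_like(m);k[roi[1]:roi[3],roi[0]:roi[2]]=1;k&=m
    c=max(cv2.findContours(k,cv2.RETR_EXTERNAL,cv2.CHAIN_APPROX_NONE)[0],key=cv2.contourArea)
    c=cv2.convexHull(c)
    P=np.array([w0.plane(u,v,.094)[:2] for u,v in c[:,0]])
    o,r=circ(P)
    for i in range(3):
        d=np.abs(np.hypot(*(P-o).T)-r);P2=P[d<.0025];o,r=circ(P2)
    print(cv2.boundingRect(c),o.round(4),r.round(4),len(P),len(P2))
E
```

```text
150
(array([244., 225.]), 0.428, -0.2993, 0.0399, 0.0399, 19.8)
(array([396., 213.]), 0.5643, -0.2888, 0.0397, 0.0398, 22.1)
190
215
(281, 22, 127, 123) [0.5896 0.1094] 0.0474 37 35
(282, 296, 107, 93) [ 0.5843 -0.1082] 0.048 34 33
```

move_arm([
  [-0.0047, -0.0358, 0, 0, 0, 0, 0],
  [-0.0047, -0.0358, 0, 0, 0, 0, 0],
  [0, 0, 0.05, 0, 0, -9.9, 0],
  [0, 0, 0.05, 0, 0, -9.9, 0],
  [0, 0, 0.053, 0, 0, 0, 0],
  [0, 0, 0, 0, 0, 0, 0],
  [0, 0, 0, 0, 0, 0, 0],
])

```text
time: 1.95
position: [0.4297, -0.2992, 0.1522]
orientation: [0.001, 0.574, 0.819, -0.0]
ft_force: [0.2, -0.8, 1.1]
grip_width: 0.0854
```

```bash
cat >> h.py <<'E'
def pose():
    s=get_state();M=q2R(s["orientation"])
    print("t%.2f"%s["time"],"pos",s["position"].round(4),"yaw(tool y)",np.degrees(np.arctan2(M[1,1],M[0,1])).round(2),"zaxis",M[:,2].round(4),"F",s["ft_force"].round(2),"w",round(s["grip_width"],4),"q",s["qpos"].round(2));return s,M
E
python3 - <<'E'
from h import *
pose();save("wrist","pics/w2.png");w=Cam("pics/w2.npz")
for o in collars(w,.054,None,150):print(o)
E
```

```text
t1.95 pos [ 0.4297 -0.2992  0.1522] yaw(tool y) 19.89 zaxis [ 0.0014 -0.001  -1.    ] F [ 0.24 -0.81  1.07] w 0.0854 q [-0.69  0.4   1.81  0.    0.93 -1.04]
(array([542., 323.]), 0.563, -0.2865, 0.0396, 0.0353, 22.5)
(array([319., 275.]), 0.4278, -0.2992, 0.0399, 0.0394, 19.9)
```

move_arm([
  [0.0006, -0.0017, 0.028, 0, 0, 0, 0],
  [0, 0, 0.028, 0, 0, 0, 0],
  [0, 0, 0, 0, 0, 0, 0],
  [0, 0, 0, 0, 0, 0, 255],
  [0, 0, 0, 0, 0, 0, 255],
  [0, 0, 0, 0, 0, 0, 255],
  [0, 0, 0, 0, 0, 0, 255],
  [0, 0, 0, 0, 0, 0, 255],
  [0, 0, -0.02, 0, 0, 0, 255],
  [0, 0, -0.04, 0, 0, 0, 255],
  [0, 0, -0.05, 0, 0, 0, 255],
  [0, 0, -0.05, 0, 0, 0, 255],
  [0, 0, -0.05, 0, 0, 0, 255],
  [0, 0, 0, 0, 0, 0, 255],
  [0, 0, 0, 0, 0, 0, 255],
])

```text
time: 3.88
position: [0.4256, -0.2987, 0.3039]
orientation: [-0.001, 0.575, 0.818, 0.0]
ft_force: [-0.3, 0.8, -4.3]
grip_width: 0.0393
```

Run:
```python
from h import *
pose()
```

```text
t3.88 pos [ 0.4256 -0.2987  0.3039] yaw(tool y) 19.8 zaxis [-0.0017  0.0014 -1.    ] F [-0.33  0.84 -4.35] w 0.0393 q [-0.69  0.23  1.62 -0.    1.3  -1.04]
```

move_arm([
  [0.0366, 0.0325, 0, 0, 0, 0, 255],
  [0.0366, 0.0325, 0, 0, 0, 0, 255],
  [0.0366, 0.0325, 0, 0, 0, 0, 255],
  [0.0366, 0.0325, 0, 0, 0, 0, 255],
  [0.0366, 0.0325, 0, 0, 0, 0, 255],
  [0.0366, 0.0325, 0, 0, 0, 0, 255],
  [0.0366, 0.0325, 0, 0, 0, 0, 255],
  [0.0366, 0.0325, 0, 0, 0, 0, 255],
  [0.0366, 0.0325, 0, 0, 0, 0, 255],
  [0, 0, 0.05, 0, 0, 0, 255],
  [0, 0, 0.045, 0, 0, 0, 255],
  [0, 0, 0, 0, 0, 0, 255],
  [0, 0, 0, 0, 0, 0, 255],
  [0, 0, 0, 0, 0, 0, 255],
])

```text
time: 5.62
position: [0.5916, 0.1095, 0.2118]
orientation: [0.001, 0.575, 0.818, 0.001]
ft_force: [0.1, 0.1, -4.0]
grip_width: 0.039
```

Run:
```python
from h import *
pose();save("side","pics/s1.png");save("wrist","pics/w3.png");w=Cam("pics/w3.npz")
a=cv2.resize(Cam("pics/s1.npz").img[200:400,180:400],(440,400));b=cv2.resize(w.img[200:,160:480],(360,315))
m=np.zeros((400,800,3),np.uint8);m[:400,:440]=a;m[:315,440:]=b;cv2.imwrite("pics/m3.png",m[:,:,::-1])
```

```text
t5.62 pos [0.5916 0.1095 0.2118] yaw(tool y) 19.78 zaxis [ 3.8e-03  4.0e-04 -1.0e+00] F [ 0.06  0.11 -3.98] w 0.039 q [ 0.11  0.42  1.57  0.    1.14 -0.23]
```

View pics/m3.png

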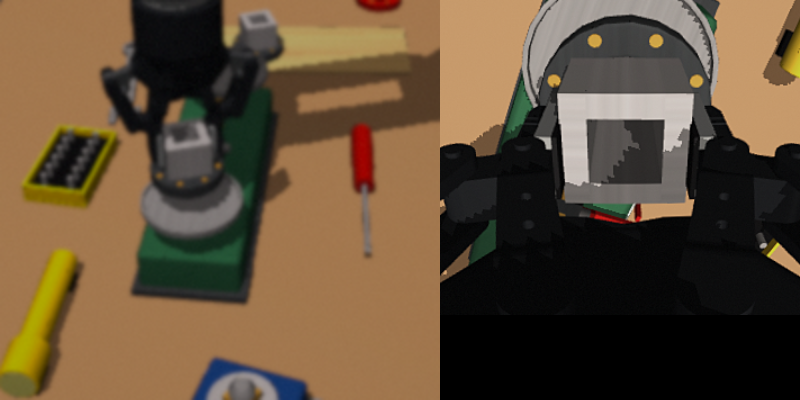

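move_arm([
  [0, 0, 0.02, 0, 0, 0, 255],
  [0, 0, 0.006, 0, 0, 0, 255],
  [0, 0, 0.003, 0, 0, 0, 255],
  [0, 0, 0.003, 0, 0, 0, 255],
  [0, 0, 0.003, 0, 0, 0, 255],
  [0, 0, 0.002, 0, 0, 0, 255],
  [0, 0, 0, 0, 0, 0, 255],
  [0, 0, 0, 0, 0, 0, 255],
])

```text
time: 6.72
position: [0.5903, 0.1096, 0.1729]
orientation: [0.0, 0.575, 0.818, 0.0]
ft_force: [0.5, -0.3, -3.5]
grip_width: 0.0394
```

move_arm([
  [0, 0, 0.0015, 0, 0, 0, 255],
  [0, 0, 0, 0, 0, 0, 255],
  [0, 0, 0, 0, 0, 0, 160],
  [0, 0, 0, 0, 0, 0, 100],
  [0, 0, 0, 0, 0, 0, 0],
  [0, 0, 0, 0, 0, 0, 0],
  [0, 0, 0, 0, 0, 0, 0],
  [0, 0, -0.03, 0, 0, 0, 0],
  [0, 0, -0.05, 0, 0, 0, 0],
  [0, 0, -0.05, 0, 0, 0, 0],
  [0, 0, 0, 0, 0, 0, 0],
  [0, 0, 0, 0, 0, 0, 0],
])

```text
time: 8.22
position: [0.5898, 0.1095, 0.3012]
orientation: [-0.0, 0.575, 0.818, -0.0]
ft_force: [-0.6, -0.5, -0.2]
grip_width: 0.0853
```

Run:
```python
from h import *
pose();save("wrist","pics/w4.png");w=Cam("pics/w4.npz")
for z in(.130,.128):
  for o in collars(w,z,None,150):print(o)
```

```text
t8.22 pos [0.5898 0.1095 0.3012] yaw(tool y) 19.8 zaxis [-2.e-04 -0.e+00 -1.e+00] F [-0.64 -0.5  -0.19] w 0.0853 q [ 0.11  0.34  1.46 -0.    1.34 -0.23]
(array([325., 217.]), 0.586, 0.122, 0.0728, 0.0696, 7.9)
(array([325., 218.]), 0.5862, 0.12, 0.0787, 0.0784, 19.8)
(array([327.,   3.]), 0.5389, 0.2578, 0.0311, 0.0069, 20.0)
(array([325., 217.]), 0.5862, 0.1216, 0.0734, 0.0702, 7.9)
(array([325., 218.]), 0.5864, 0.1195, 0.0793, 0.079, 19.8)
(array([327.,   3.]), 0.5386, 0.2585, 0.0314, 0.0069, 20.0)
```

move_arm([
  [-0.0523, -0.0227, 0, 0, 0, 0, 0],
  [-0.0523, -0.0227, 0, 0, 0, 0, 0],
  [-0.0523, -0.0227, 0, 0, 0, 0, 0],
  [-0.0523, -0.0227, 0, 0, 0, 0, 0],
  [-0.0523, -0.0227, 0, 0, 0, 0, 0],
  [-0.0523, -0.0227, 0, 0, 0, 0, 0],
  [-0.0523, -0.0227, 0, 0, 0, 0, 0],
  [0, 0, 0.05, 0, 0, -2.3, 0],
  [0, 0, 0.05, 0, 0, 0, 0],
  [0, 0, 0.05, 0, 0, 0, 0],
  [0, 0, 0, 0, 0, 0, 0],
  [0, 0, 0, 0, 0, 0, 0],
])

```text
time: 9.78
position: [0.5651, -0.2889, 0.1517]
orientation: [-0.0, 0.558, 0.83, -0.0]
ft_force: [0.3, 0.4, -0.5]
grip_width: 0.0856
```

Run:
```python
from h import *
pose();save("wrist","pics/w5.png");w=Cam("pics/w5.npz")
for o in collars(w,.054,None,150):print(o)
```

```text
t9.78 pos [ 0.5651 -0.2889  0.1517] yaw(tool y) 22.1 zaxis [-1.e-04  1.e-04 -1.e+00] F [ 0.35  0.44 -0.53] w 0.0856 q [-0.54  0.53  1.56 -0.    1.05 -0.92]
(array([322., 276.]), 0.5644, -0.2887, 0.0397, 0.0393, 22.2)
```

move_arm([
  [0, 0, 0.028, 0, 0, 0, 0],
  [0, 0, 0.028, 0, 0, 0, 0],
  [0, 0, 0, 0, 0, 0, 0],
  [0, 0, 0, 0, 0, 0, 255],
  [0, 0, 0, 0, 0, 0, 255],
  [0, 0, 0, 0, 0, 0, 255],
  [0, 0, 0, 0, 0, 0, 255],
  [0, 0, 0, 0, 0, 0, 255],
  [0, 0, -0.02, 0, 0, 0, 255],
  [0, 0, -0.04, 0, 0, 0, 255],
  [0, 0, -0.05, 0, 0, 0, 255],
  [0, 0, -0.05, 0, 0, 0, 255],
  [0, 0, -0.048, 0, 0, 0, 255],
  [0.0532, 0.0285, 0, 0, 0, 0, 255],
  [0.0532, 0.0285, 0, 0, 0, 0, 255],
  [0.0532, 0.0285, 0, 0, 0, 0, 255],
  [0, 0, 0.05, 0, 0, 0, 255],
  [0, 0, 0.038, 0, 0, 0, 255],
  [0, 0, 0, 0, 0, 0, 255],
  [0, 0, 0, 0, 0, 0, 255],
])

```text
time: 12.32
position: [0.5846, -0.109, 0.2165]
orientation: [0.001, 0.559, 0.829, 0.0]
ft_force: [-0.3, 0.1, -1.9]
grip_width: 0.0393
```

Run:
```python
from h import *
pose();pose()
```

```text
t12.32 pos [ 0.5846 -0.109   0.2165] yaw(tool y) 22.08 zaxis [ 1.5e-03 -3.0e-04 -1.0e+00] F [-0.34  0.06 -1.88] w 0.0393 q [-0.26  0.41  1.58  0.    1.15 -0.64]
t12.32 pos [ 0.5846 -0.109   0.2165] yaw(tool y) 22.08 zaxis [ 1.5e-03 -3.0e-04 -1.0e+00] F [-0.34  0.06 -1.88] w 0.0393 q [-0.26  0.41  1.58  0.    1.15 -0.64]
```

move_arm([
  [0, 0, 0.018, 0, 0, 0, 255],
  [0, 0, 0.004, 0, 0, 0, 255],
  [0, 0, 0.003, 0, 0, 0, 255],
  [0, 0, 0.002, 0, 0, 0, 255],
  [0, 0, 0.002, 0, 0, 0, 255],
  [0, 0, 0, 0, 0, 0, 255],
  [0, 0, 0, 0, 0, 0, 255],
])

```text
time: 13.2
position: [0.5844, -0.1089, 0.1871]
orientation: [0.001, 0.558, 0.83, 0.0]
ft_force: [0.7, -0.1, 0.7]
grip_width: 0.039
```

move_arm([
  [0, 0, 0, 0, 0, 0, 160],
  [0, 0, 0, 0, 0, 0, 100],
  [0, 0, 0, 0, 0, 0, 0],
  [0, 0, 0, 0, 0, 0, 0],
  [0, 0, 0, 0, 0, 0, 0],
  [0, 0, -0.03, 0, 0, 0, 0],
  [0, 0, -0.05, 0, 0, 0, 0],
  [0, 0, -0.05, 0, 0, 0, 0],
  [0, 0, 0, 0, 0, 0, 0],
  [0.05, 0.02, 0, 0, 0, 0, 0],
  [0.05, 0.02, 0, 0, 0, 0, 0],
  [0, 0, 0, 0, 0, 0, 0],
  [0, 0, 0, 0, 0, 0, 0],
  [0, 0, 0, 0, 0, 0, 0],
  [0, 0, 0, 0, 0, 0, 0],
  [0, 0, 0, 0, 0, 0, 0],
  [0, 0, 0, 0, 0, 0, 0],
  [0, 0, 0, 0, 0, 0, 0],
])

```text
time: 15.45
position: [0.5834, -0.0012, 0.3164]
orientation: [0.0, 0.559, 0.829, 0.0]
ft_force: [-0.4, 0.2, -0.4]
grip_width: 0.0854
```

Run:
```python
from h import *
pose();save("scene","pics/a2.png");save("side","pics/s2.png");save("wrist","pics/w6.png")
m=np.zeros((600,800,3),np.uint8)
m[:360,:390]=cv2.resize(Cam("pics/a2.npz").img[160:280,290:420],(390,360))
m[:360,400:790]=cv2.resize(Cam("pics/s2.npz").img[215:335,235:365],(390,360))
m[360:,200:520]=cv2.resize(Cam("pics/w6.npz").img,(320,240))
cv2.imwrite("pics/m4.png",m[:,:,::-1])
```

```text
t15.45 pos [ 0.5834 -0.0012  0.3164] yaw(tool y) 22.09 zaxis [ 1.e-04 -0.e+00 -1.e+00] F [-0.38  0.19 -0.37] w 0.0854 q [-0.07  0.31  1.47 -0.    1.36 -0.46]
```

View pics/m4.png

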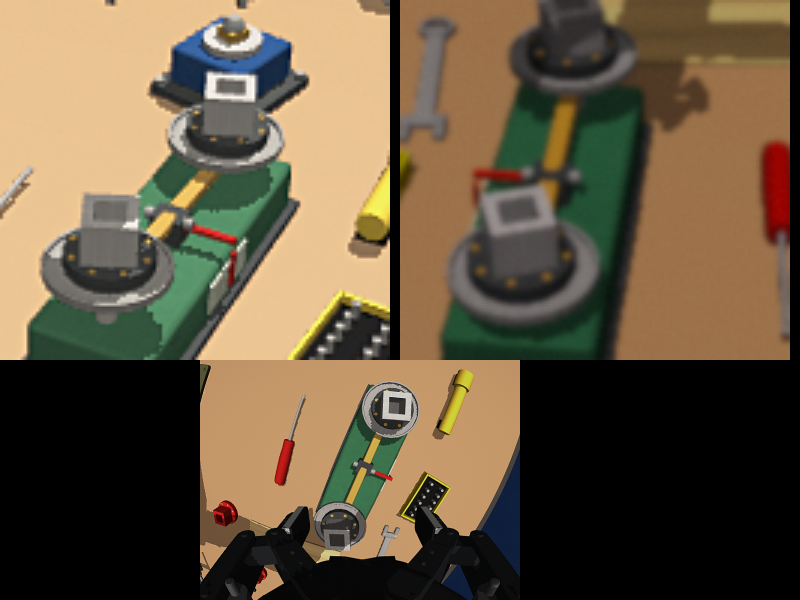

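Pan B (+y, far in the scene view) sank and pan A rose, so flywheel 1, now on pan B, is the heavier one. The lift force agrees (about 3.7 N against about 2 N). Now I look at the stand from above.

move_arm([
  [0.06, 0.0115, 0, 0, 0, 0, 0],
  [0.06, 0.0115, 0, 0, 0, 0, 0],
  [0.06, 0.0115, 0.01, 0, 0, 0, 0],
  [0.06, 0.0115, 0.01, 0, 0, 0, 0],
  [0.06, 0.0115, 0.03, 0, 0, 0, 0],
  [0, 0, 0, 0, 0, 0, 0],
  [0, 0, 0, 0, 0, 0, 0],
  [0, 0, 0, 0, 0, 0, 0],
])

```text
time: 16.6
position: [0.5255, 0.2926, 0.2696]
orientation: [0.001, 0.559, 0.829, 0.0]
ft_force: [0.5, -0.2, -0.6]
grip_width: 0.0856
```

Run:
```python
from h import *
pose();save("wrist","pics/w7.png");w=Cam("pics/w7.npz")
print(w.proj([.525,.3,.058]))
v=w.img[150:450,160:480][:,:,::-1]
cv2.imwrite("pics/m5.png",cv2.resize(v,(640,600),interpolation=cv2.INTER_CUBIC))
w6=Cam("pics/w6.npz")
for o in collars(w6,.130,(300,20,460,160),170):print(o)
```

```text
t16.60 pos [0.5255 0.2926 0.2696] yaw(tool y) 22.02 zaxis [ 0.0013  0.     -1.    ] F [ 0.49 -0.16 -0.57] w 0.0856 q [ 0.44  0.37  1.5  -0.    1.27  0.05]
[326.04208097 215.02717916]
(array([383.,  88.]), 0.5838, 0.1072, 0.062, 0.0702, 83.7)
```

View pics/m5.png

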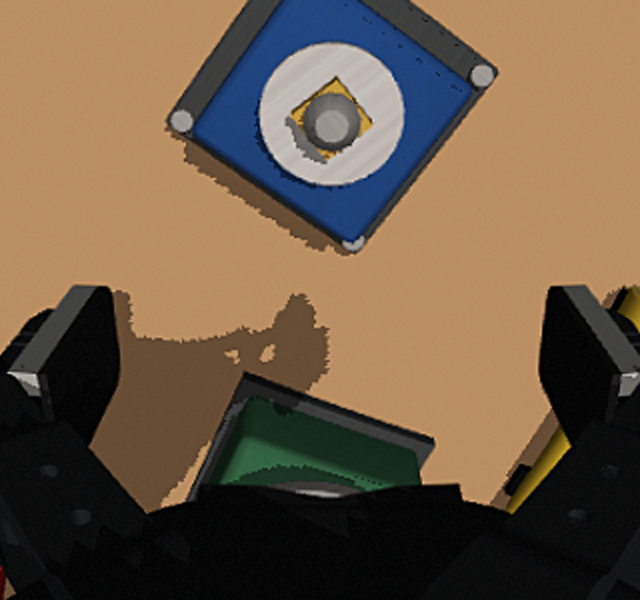

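Run:
```python
from h import *
w=Cam("pics/w7.npz")
hsv=cv2.cvtColor(w.img,cv2.COLOR_RGB2HSV)
blue=((hsv[...,0]>100)&(hsv[...,0]<125)&(hsv[...,1]>140)).astype(np.uint8)
# flange outline: hole in blue
cs,h=cv2.findContours(blue,cv2.RETR_CCOMP,cv2.CHAIN_APPROX_NONE)
holes=[c for c,k in zip(cs,h[0]) if k[3]>=0]
c=max(holes,key=cv2.contourArea)
P=np.array([w.plane(u,v,.058)[:2] for u,v in c[:,0]]);o,r=circ(P)
for i in range(5):
    d=np.abs(np.hypot(*(P-o).T)-r);Q=P[d<.0012];o,r=circ(Q)
print("flange",o.round(4),r.round(4),len(P),len(Q))
def px(x,y):return 160+x/2,150+y/2
C=np.array([w.plane(*px(*p),.068)[:2] for p in((338,77),(371,122),(332,160),(290,122))])
print("corners",C.round(4).tolist(),"mid",C.mean(0))
ctr=np.array(o)
for p in C: d=p-ctr;print(np.hypot(*d).round(4),((np.degrees(np.arctan2(d[1],d[0]))-45)%90).round(1))
# brass pixels -> minAreaRect
b=((hsv[...,0]>12)&(hsv[...,0]<32)&(hsv[...,1]>110)).astype(np.uint8);k=np.zeros_like(b);k[185:232,300:352]=1;b&=k
pts=np.argwhere(b)[:,::-1];P=np.array([w.plane(u,v,.068)[:2] for u,v in pts])
print(len(pts),cv2.minAreaRect((P*1e4).astype(np.float32)))
# pilot tip
g=((hsv[...,1]<40)).astype(np.uint8)
print("tip guess",w.plane(*px(332,126),.079))
# stand side angle
cb=max([c for c in cs],key=cv2.contourArea);P=np.array([w.plane(u,v,.05)[:2] for u,v in cb[:,0]]);print("block",cv2.minAreaRect((P*1e4).astype(np.float32)))
```

```text
flange [0.5222 0.3055] 0.0287 210 210
corners [[0.5186, 0.3213], [0.5364, 0.3103], [0.5285, 0.2913], [0.5085, 0.2989]] mid [0.52299103 0.30543905]
0.0162 57.7
0.015 63.6
0.0155 68.8
0.0152 70.5
248 ((5218.72412109375, 3059.15673828125), (224.12820434570312, 228.67958068847656), 60.25320053100586)
tip guess [0.52261056 0.30549007 0.079     ]
block ((5218.9970703125, 3060.64697265625), (826.4771728515625, 822.57275390625), 75.82315063476562)
```

move_arm([
  [-0.0485, -0.0023, 0, 0, 0, 0, 0],
  [-0.0485, -0.0023, 0, 0, 0, 0, 0],
  [-0.0485, -0.0023, 0, 0, 0, 0, 0],
  [-0.0485, -0.0023, 0, 0, 0, 2.3, 0],
  [0, 0, 0, 0, 0, 0, 0],
  [0, 0, 0, 0, 0, 0, 0],
  [0, 0, 0, 0, 0, 0, 0],
])

```text
time: 17.52
position: [0.5888, 0.111, 0.2691]
orientation: [-0.0, 0.575, 0.818, 0.0]
ft_force: [-0.5, 0.6, -0.9]
grip_width: 0.0859
```

Run:
```python
from h import *
pose();save("wrist","pics/w8.png");w=Cam("pics/w8.npz")
hsv=cv2.cvtColor(w.img,cv2.COLOR_RGB2HSV)
print(w.proj([.59,.1095,.13]))
for lo in(170,200,215,225,235):
    for o in collars(w,.130,(240,150,420,330),lo,300):print(lo,o)
cv2.imwrite("pics/m6.png",cv2.resize(w.img[120:360,200:440][:,:,::-1],(480,480)))
w3=Cam("pics/w3.npz");print("w3 hand")
for lo in(130,150,170):
    for o in collars(w3,.2118-.042,None,lo,1500):print(lo,o)
```

```text
t17.52 pos [0.5888 0.111  0.2691] yaw(tool y) 19.82 zaxis [ 1.e-04  4.e-04 -1.e+00] F [-0.47  0.63 -0.92] w 0.0859 q [ 0.12  0.37  1.5   0.    1.27 -0.23]
[324.00082586 255.72745577]
170 (array([326., 252.]), 0.5909, 0.1111, 0.0395, 0.0401, 20.4)
w3 hand
130 (array([319., 311.]), 0.5909, 0.1143, 0.0398, 0.0325, 20.2)
130 (array([319., 223.]), 0.5776, 0.144, 0.0559, 0.0378, 24.1)
150 (array([319., 311.]), 0.5908, 0.1145, 0.0398, 0.032, 20.2)
150 (array([316., 223.]), 0.5763, 0.1455, 0.0513, 0.0303, 27.5)
170 (array([319., 311.]), 0.5908, 0.1145, 0.0394, 0.032, 20.3)
```

View pics/m6.png

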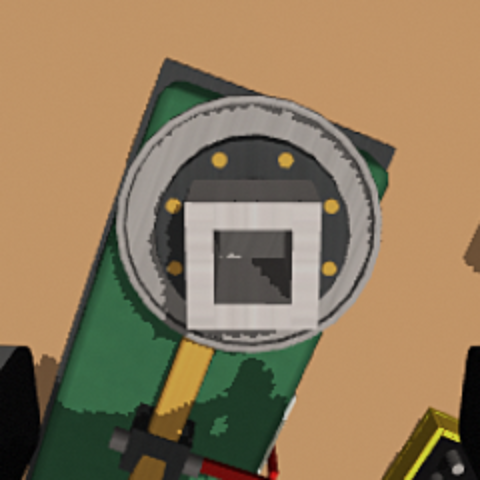

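move_arm([
  [-0.0006, 0.002, 0.04, 0, 0, 0, 0],
  [0, 0, 0.036, 0, 0, 0, 0],
  [0, 0, 0.014, 0, 0, 0, 0],
  [0, 0, 0.006, 0, 0, 0, 0],
  [0, 0, 0, 0, 0, 0, 0],
  [0, 0, 0, 0, 0, 0, 255],
  [0, 0, 0, 0, 0, 0, 255],
  [0, 0, 0, 0, 0, 0, 255],
  [0, 0, 0, 0, 0, 0, 255],
  [0, 0, 0, 0, 0, 0, 255],
  [0, 0, 0, 0, 0, 0, 255],
  [0, 0, 0, 0, 0, 0, 255],
])

```text
time: 19.08
position: [0.5914, 0.1106, 0.173]
orientation: [0.0, 0.575, 0.818, 0.0]
ft_force: [-0.5, -1.2, 2.9]
grip_width: 0.0393
```

Run:
```python
from h import *
pose()
```

```text
t19.07 pos [0.5914 0.1106 0.173 ] yaw(tool y) 19.8 zaxis [ 4.e-04 -1.e-04 -1.e+00] F [-0.49 -1.18  2.89] w 0.0393 q [ 0.11  0.46  1.62 -0.    1.06 -0.23]
```

move_arm([
  [0, 0, -0.003, 0, 0, 0, 255],
  [0, 0, -0.004, 0, 0, 0, 255],
  [0, 0, -0.005, 0, 0, 0, 255],
  [0, 0, -0.006, 0, 0, 0, 255],
  [0, 0, -0.01, 0, 0, 0, 255],
  [0, 0, -0.02, 0, 0, 0, 255],
  [0, 0, -0.05, 0, 0, 0, 255],
  [0.0517, 0.0003, 0, 0, 0, 0, 255],
  [0.0517, 0.0003, 0, 0, 0, 0, 255],
  [0.0517, 0.0003, 0, 0, 0, 0, 255],
  [0.0517, 0.0003, 0, 0, 0, 0, 255],
  [0, 0, 0, 0, 0, -9.4, 255],
  [0, 0, 0, 0, 0, -9.4, 255],
  [0, 0, 0, 0, 0, -9.4, 255],
  [0, 0, 0, 0, 0, 0, 255],
  [0, 0, 0, 0, 0, 0, 255],
  [0, 0, 0, 0, 0, 0, 255],
])

```text
time: 21.2
position: [0.5223, 0.3055, 0.2709]
orientation: [-0.0, 0.359, 0.933, -0.0]
ft_force: [-0.2, 0.9, -3.4]
grip_width: 0.0388
```

Run:
```python
from h import *
s,M=pose();save("wrist","pics/w9.png");save("side","pics/s3.png");w=Cam("pics/w9.npz")
zt=s["position"][2]-.043
for lo in(120,150,170):
    for o in collars(w,zt,None,lo,1500):print(lo,o)
# top-face front edge corners and bore in tool coordinates
hsv=cv2.cvtColor(w.img,cv2.COLOR_RGB2HSV);m=((hsv[...,1]<40)&(hsv[...,2]>140)).astype(np.uint8)
cs,h=cv2.findContours(m,cv2.RETR_CCOMP,cv2.CHAIN_APPROX_NONE)
for c,k in zip(cs,h[0]):
    if cv2.contourArea(c)<600:continue
    P=np.array([M.T@(w.plane(u,v,zt)-s["position"]) for u,v in c[:,0]])
    print("hole" if k[3]>=0 else "outer",len(c),P[:,:2].min(0).round(4),P[:,:2].max(0).round(4),cv2.minAreaRect((P[:,:2]*1e4).astype(np.float32)))
m=np.zeros((480,800,3),np.uint8)
m[:,:480]=w.img[:,80:560];m[:480,490:800]=cv2.resize(Cam("pics/s3.npz").img[220:470,210:370],(310,480))
cv2.imwrite("pics/m7.png",m[:,:,::-1])
```

```text
t21.20 pos [0.5223 0.3055 0.2709] yaw(tool y) 47.91 zaxis [-3.e-04 -1.e-04 -1.e+00] F [-0.18  0.87 -3.41] w 0.0388 q [ 0.46  0.37  1.49  0.    1.28 -0.38]
120 (array([324., 325.]), 0.5209, 0.3074, 0.0388, 0.0382, 48.0)
150 (array([321., 298.]), 0.5142, 0.3134, 0.0388, 0.0205, 48.6)
170 (array([320., 298.]), 0.5143, 0.3134, 0.0386, 0.0205, 48.6)
outer 352 [ 0.0008 -0.0189] [0.0214 0.0199] ((112.55990600585938, 5.540435791015625), (388.1522216796875, 204.8568572998047), 89.28970336914062)
outer 167 [ 0.0414 -0.0105] [0.0514 0.0112] ((463.99859619140625, 3.5499191284179688), (217.49497985839844, 99.87671661376953), 89.9424819946289)
outer 147 [0.074  0.0886] [0.0924 0.1159] ((831.1875610351562, 1025.0848388671875), (105.8441390991211, 290.6319885253906), 18.442718505859375)
```

View pics/m7.png

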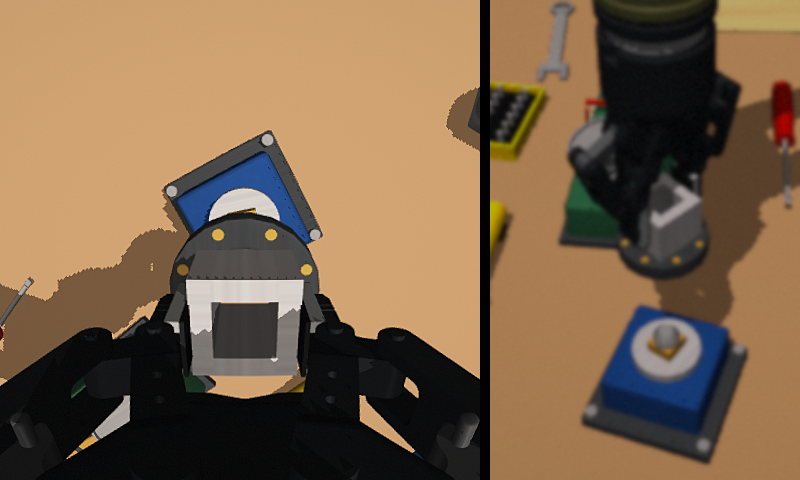

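move_arm([
  [-0.0003, -0.0007, 0.04, 0, 0, 0, 255],
  [0, 0, 0.035, 0, 0, 0, 255],
  [0, 0, 0.015, 0, 0, 0, 255],
  [0, 0, 0.006, 0, 0, 0, 255],
  [0, 0, 0, 0, 0, 0, 255],
  [0, 0, 0, 0, 0, 0, 255],
  [0, 0, 0, 0, 0, 0, 255],
])

```text
time: 22.18
position: [0.5227, 0.3052, 0.176]
orientation: [0.001, 0.358, 0.934, 0.001]
ft_force: [0.2, 0.3, -4.2]
grip_width: 0.0393
```

move_arm([
  [0, 0, 0.003, 0, 0, 0, 255],
  [0, 0, 0.002, 0, 0, 0, 255],
  [0, 0, 0.002, 0, 0, 0, 255],
  [0, 0, 0, 0, 0, 0, 255],
  [0, 0, 0, 0, 0, 0, 255],
])

```text
time: 22.8
position: [0.5221, 0.3049, 0.1678]
orientation: [-0.0, 0.358, 0.934, -0.0]
ft_force: [0.8, 0.4, -2.8]
grip_width: 0.0389
```

move_arm([
  [0, 0, 0.0015, 0, 0, 0, 255],
  [0, 0, 0.0015, 0, 0, 0, 255],
  [0, 0, 0.001, 0, 0, 0, 255],
  [0, 0, 0, 0, 0, 0, 255],
  [0, 0, 0, 0, 0, 0, 255],
])

```text
time: 23.42
position: [0.5221, 0.3049, 0.1639]
orientation: [0.0, 0.358, 0.934, -0.0]
ft_force: [-0.3, 0.1, -3.8]
grip_width: 0.0392
```

move_arm([
  [0, 0, 0.0015, 0, 0, 0, 255],
  [0, 0, 0.001, 0, 0, 0, 255],
  [0, 0, 0, 0, 0, 0, 255],
  [0, 0, 0, 0, 0, 0, 255],
])

```text
time: 23.92
position: [0.5222, 0.305, 0.1616]
orientation: [0.0, 0.358, 0.934, 0.0]
ft_force: [0.8, 0.2, -2.0]
grip_width: 0.0392
```

move_arm([
  [0, 0, 0.0015, 0, 0, 0, 255],
  [0, 0, 0.001, 0, 0, 0, 255],
  [0, 0, 0, 0, 0, 0, 255],
  [0, 0, 0, 0, 0, 0, 255],
])

```text
time: 24.42
position: [0.5222, 0.305, 0.1593]
orientation: [0.0, 0.358, 0.934, 0.0]
ft_force: [-1.0, -0.7, 3.9]
grip_width: 0.0389
```

move_arm([
  [0, 0, 0.001, 0, 0, 0, 255],
  [0, 0, 0.001, 0, 0, 0, 255],
  [0, 0, 0, 0, 0, 0, 255],
  [0, 0, 0, 0, 0, 0, 255],
])

```text
time: 24.92
position: [0.5223, 0.305, 0.1577]
orientation: [0.0, 0.358, 0.934, 0.0]
ft_force: [-1.5, -0.7, 8.2]
grip_width: 0.039
```

move_arm([
  [0, 0, 0, 0, 0, -2, 255],
  [0, 0, 0, 0, 0, -2, 255],
  [0, 0, 0, 0, 0, -2, 255],
  [0, 0, 0, 0, 0, -2, 255],
  [0, 0, 0, 0, 0, 0, 255],
])

```text
time: 25.55
position: [0.522, 0.3051, 0.1564]
orientation: [-0.0, 0.292, 0.956, 0.0]
ft_force: [-0.2, 1.7, -2.7]
grip_width: 0.0387
```

move_arm([
  [0, 0, 0, 0, 0, -1.5, 255],
  [0, 0, 0, 0, 0, -1.5, 255],
  [0, 0, 0, 0, 0, 0, 255],
])

```text
time: 25.92
position: [0.522, 0.3048, 0.1563]
orientation: [-0.0, 0.267, 0.964, -0.0]
ft_force: [0.1, 0.7, -4.4]
grip_width: 0.0389
```

move_arm([
  [0, 0, 0, 0, 0, -1.5, 255],
  [0, 0, 0, 0, 0, -1, 255],
  [0, 0, 0, 0, 0, 0, 255],
])

```text
time: 26.3
position: [0.522, 0.3048, 0.1568]
orientation: [-0.0, 0.246, 0.969, -0.0]
ft_force: [-0.9, -0.0, -4.4]
grip_width: 0.0391
```

move_arm([
  [0, 0, 0.001, 0, 0, 0, 255],
  [0, 0, 0.001, 0, 0, 0, 255],
  [0, 0, 0, 0, 0, 0, 255],
  [0, 0, 0, 0, 0, 0, 255],
])

```text
time: 26.8
position: [0.522, 0.3048, 0.1548]
orientation: [-0.0, 0.246, 0.969, -0.0]
ft_force: [-0.3, 0.1, -3.3]
grip_width: 0.0386
```

move_arm([
  [0, 0, 0.001, 0, 0, 0, 255],
  [0, 0, 0.001, 0, 0, 0, 255],
  [0, 0, 0, 0, 0, 0, 255],
  [0, 0, 0, 0, 0, 0, 255],
])

```text
time: 27.3
position: [0.5221, 0.3049, 0.1528]
orientation: [-0.0, 0.246, 0.969, -0.0]
ft_force: [0.5, -0.0, -4.4]
grip_width: 0.0389
```

move_arm([
  [0, 0, 0.001, 0, 0, 0, 255],
  [0, 0, 0.0005, 0, 0, 0, 255],
  [0, 0, 0, 0, 0, 0, 255],
  [0, 0, 0, 0, 0, 0, 255],
])

```text
time: 27.8
position: [0.5222, 0.3049, 0.1515]
orientation: [0.0, 0.246, 0.969, 0.0]
ft_force: [-0.8, -0.6, -1.0]
grip_width: 0.0388
```

move_arm([
  [0, 0, 0.001, 0, 0, 0, 255],
  [0, 0, 0, 0, 0, 0, 255],
  [0, 0, 0, 0, 0, 0, 255],
])

```text
time: 28.18
position: [0.5222, 0.3049, 0.1506]
orientation: [0.0, 0.246, 0.969, 0.0]
ft_force: [-0.8, -0.4, 1.1]
grip_width: 0.0391
```

move_arm([
  [0, 0, 0, 0, 0, 0, 160],
  [0, 0, 0, 0, 0, 0, 100],
  [0, 0, 0, 0, 0, 0, 0],
  [0, 0, 0, 0, 0, 0, 0],
  [0, 0, 0, 0, 0, 0, 0],
  [0, 0, -0.03, 0, 0, 0, 0],
  [0, 0, -0.05, 0, 0, 0, 0],
  [0, 0, -0.05, 0, 0, 0, 0],
  [0, 0, -0.02, 0, 0, 0, 0],
  [0, 0, 0, 0, 0, 0, 0],
  [0, 0, 0, 0, 0, 0, 0],
  [0, 0, 0, 0, 0, 0, 0],
])

```text
time: 29.68
position: [0.5214, 0.3045, 0.2985]
orientation: [-0.001, 0.246, 0.969, -0.001]
ft_force: [0.0, 0.4, 0.7]
grip_width: 0.0854
```

Run:
```python
from h import *
s,M=pose();save("wrist","pics/w10.png");save("side","pics/s4.png");save("scene","pics/a4.png");w=Cam("pics/w10.npz")
for z in(.105,.116):
  for o in collars(w,z,None,150,600):print(z,o)
m=np.zeros((580,800,3),np.uint8)
m[:300,:400]=cv2.resize(w.img,(400,300));m[:,400:800]=cv2.resize(Cam("pics/s4.npz").img[200:490,200:400],(400,580))
m[300:580,:400]=cv2.resize(Cam("pics/a4.npz").img[140:280,270:470],(400,280))
cv2.imwrite("pics/m8.png",m[:,:,::-1])
```

```text
t29.68 pos [0.5214 0.3045 0.2985] yaw(tool y) 61.5 zaxis [-0.0032 -0.0015 -1.    ] F [0.04 0.41 0.66] w 0.0854 q [ 0.46  0.35  1.45  0.    1.34 -0.61]
0.105 (array([326., 230.]), 0.5222, 0.3052, 0.0399, 0.0393, 61.6)
0.116 (array([326., 230.]), 0.5197, 0.3066, 0.0382, 0.0377, 61.6)
```

View pics/m8.png

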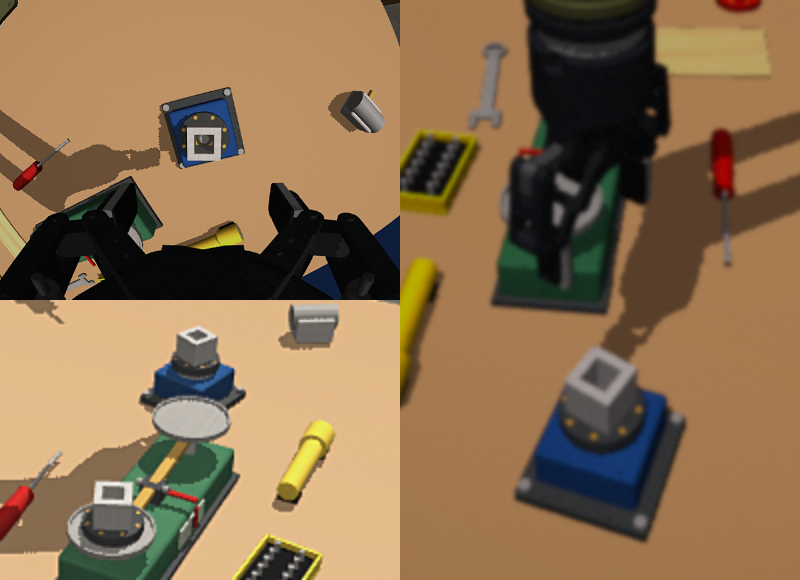

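The flywheel sits on the drive. Its collar top measures 39.9 × 39.3 mm at the seated height of 0.105 m, centred at (0.5222, 0.3052), 0.3 mm from the measured seat. The lighter one stands on its pan, so I hand in.

```bash
python3 -c "
from rig import hand_in
print(hand_in())"
```

```text
the job is handed in; nothing more can be done
None
```

The heavier flywheel is seated on the blue stand's drive and released, and the lighter one is still on its pan. I handed the job in at about 30 s, with no verdict reported.

- **Weighing:** I set one flywheel on each pan and let go of both. The +y pan sank and the −y pan rose. The lift forces agreed: about 3.7 N for the sunken one and about 2 N for the other, both noisy single readings.
- **Fitting:** I regripped the heavier flywheel on the sunken pan and lowered it over the pilot until it rested on the square's corners. I pressed with at most about 12 N while turning it. The force fell away by about 56° of yaw and the bore dropped over the square. It met the flange about 10 mm lower, as expected for a full seat.
- **Last checks:**
  - **Seat:** the collar top fits the seated height, and its centre is about 0.3 mm from the measured drive axis.
  - **Lighter flywheel and arm:** the lighter flywheel stands upright on its pan, and the gripper is open and clear.
  - **Tools:** they look undisturbed by eye; I did not measure their positions.
- **Disagreements:** the wrist view of the flywheel in the gripper suggested it sat about 2 mm off centre, while the view before gripping gave 0.6 mm. I used 0.6 mm, and no side force above about 1.7 N appeared during the fit.

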